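# Load the cutter steriliser and close it up

## Robot

A 6-joint arm with a two-finger parallel gripper is mounted at the origin on a cart in front of the work surface, level with it; the furniture and walls round the work are solid. World frame = base frame: x ahead of the robot, y to its left, z up, the work surface at z = 0. Lengths are in m, angles in rad, forces in N, time in s.
With the tool pointing down it reaches from about 0.275 to 0.875 m from the base axis. Payload 12.5 kg.
Tool frame: the origin (TCP) lies on the centre line of the jaws, within the pads' length; the fingertips stand r.finger_overhang ahead of it and the grasp point (between the pads) lies 3 mm ahead of it (r.finger_overhang is the distance from the TCP to the fingertips, in m); z points along the fingers, y is the line along which they close (so a half turn about z gives the same grasp; the last joint's range is limited). The gripper opens to 85 mm and grips with 20 to 120 N. Pads are 22 mm wide; open, the fingers measure 114 mm over their backs; the gripper's body (76 mm by 85 mm) begins 54 mm behind the grasp point. The pads swing forward as they close: fully open they stand 13 mm farther back than shut.
Start: joints at [1.241, 0.351, 1.652, -0, 1.139, -0.085], TCP at [0.133, 0.534, 0.253] pointing down, gripper open.
Joint ranges: [-2.75, 2.75], [-0.79, 2.1], [0.01, 2.65], [-1.57, 4.71], [0.07, 3.14], [-2.87, 2.87]. Speed limits (rad/s): [2.22, 2.22, 2.79, 3.14, 3.14, 3.14].

## Interface

Orientations are given as a unit quaternion [x, y, z, w].
In Python, from cell import r, optics gives the robot as it stands. The module is installed in compiled form; this text tells all that it offers. Calls block until the motion is done:
- r.move_to(position, orientation): joint-space move of the TCP to a pose.
- r.move_linear(position, rot=None, vel=0.15): straight line of the TCP; rot=None keeps the orientation; vel is the mean speed in m/s.
- r.set_joints(angles): joint-space move.
- r.set_gripper(opening, squeeze=None): opening from 0.0 (shut) to 1.0 (fully open); squeeze is the grip in N (None keeps the last); returns when the fingers have stopped.
- r.sleep(seconds).
- r.inverse_kinematics(position, orientation): joint angles nearest the present ones, or None.
- optics.get_image(name): name is "scene" or "side" or "wrist"; returns a dict with "pixels" (384x512x3 uint8, red, green, blue), "depth" (384x512 float32, m along the optical axis (not along the pixel's ray), 0 where there is no reading), "fx", "fy", "cx", "cy" (pixels), "camera_from_world" (4x4, takes a point from world to camera coordinates); the wrist camera has in their place "mount" (4x4, takes a point from camera to tool coordinates, whose origin is the TCP and whose axes are the flange's). Camera axes: x right, y down, z forward; pixel columns grow to the right and rows downward; lengths in m; the calibration is good to about 2 mm. The wrist camera is an equidistant fisheye: a pixel r from the principal point sees the ray r / f radians off the axis. A picture is of the moment at which its call begins: read the wrist's pose just before it.
A pose or a line that the arm cannot do raises r.PlanningError and nothing moves.
- r.hand_in(): hands the job in; it is judged then, once.
Readings, each from a call of its own:
- r.current_t(): time.
- r.current_q(): joint angles.
- r.current_qvel(): joint speeds.
- r.current_effort(): joint torques, N m.
- r.current_tool_pos(): TCP position.
- r.current_ee_rot(): TCP orientation.
- r.current_contact_force(): force on the tool from outside, world axes, zero at the start.
- r.current_torque(): the same for the moment, N m.
- r.current_opening(): opening from 0.0 (shut) to 1.0 (fully open).
- r.current_finger_force(): force on a finger pad.
Only numpy, scipy, OpenCV 4.12 (cv2) and the standard library are available. Lean on these libraries where they do the work, as an engineer would, in place of code of your own. Each camera call takes 0.05 s, during which the arm holds its last target. There are 200 camera calls.

## Task

Put every pastry cutter that lies on the table into the round steam steriliser and close it up again: swing the wire clamp up off the lid, turn the lid anticlockwise until its ears are free of the hooks, lift it off and put it aside, load the cutters, then set the lid back on, turn it clockwise until it stops and swing the clamp fully down over it. Leave the small jar, the red timer and the sugar shaker where they stand.

Things in the scene. Friction and masses are not known exactly. Their poses are not given: they have to be found in the camera images.
- pot: Round steam steriliser, fixed to the table: black heater base of radius 112 mm, open steel pot of inner radius 100 mm, wall 5.5 mm, inner floor 24 mm and rim 88 mm above the table. Origin on the table at its centre, z up. Its +x side carries the wire clamp, its +y and -y sides a bayonet hook each
- lid: Loose steel lid, 0.35 kg. Origin: centre of the underside of its plug, z up. Plug 6 mm deep, tapering from radius 96.5 to 92 mm; plate of radius 104 mm at z 6 to 12 mm; ears at its +y and -y, 26 mm wide, reaching to radius 122 mm. Seated, its origin is 82 mm above the table on the pot's axis. Locked, its axes lie along the pot's, either way round (half-turn symmetric)
- lid_knob (a point): Centre of the lid's black bar knob, on its axis, 36 mm above its origin: 18 mm wide along the lid's x, 70 mm long along its y, 30 mm tall (z 20 to 50). The lid lifts off once turned 0.3 rad or more anticlockwise (from above) from locked; it can be set on at 0.4 to 2.6 rad anticlockwise of locked
- clamp (a joint): Angle of the wire clamp, rad: 0 = down over the lid, grows as it swings up and outwards (a positive turn about the pot's y axis), 2.0 = laid back at its stop. It stays where it is left (friction 0.12 N m) and must be past about 1.6 for the lid to pass
- clamp_bar (a point): Middle of the clamp's cross bar: round, 12 mm thick, 68 mm long, parallel to the pot's y, on two thin arms with 52 mm free between them; can be pinched from above in its middle. 55 mm from the hinge axis. Clamp down: 73 mm from the pot's centre towards +x, 108 mm above the table, 14 mm above the lid's plate
- clamp_hinge (a point): Middle of the clamp's hinge axis, which runs along the pot's y: 128 mm from the pot's centre towards +x, 102 mm above the table
- plain_a: Plain round open pastry cutter (steel ring), 60 mm across, 34 mm tall, wall up to 9 mm to the fingers. Origin at the centre of its underside. May be absent
- plain_b: Another plain round cutter, the same. May be absent
- fluted_a: Fluted round open pastry cutter (wavy steel ring), 75 mm across, 26 mm tall, wall up to 9 mm to the fingers; take it by its wall. Origin at the centre of its underside. May be absent
- fluted_b: Another fluted cutter, the same. May be absent
- small_jar: Bystander: small glass jar, 72 mm across, 76 mm tall; origin under its centre
- kitchen_timer: Bystander: red and white wind-up timer, 65 mm across, 44 mm tall; origin under its centre
- sugar_shaker: Bystander: glass sugar shaker with a grey cap, 44 mm across, 90 mm tall; origin under its centre
- hook_tab (a point): Underside of the tab of the +y bayonet hook, 117 mm from the pot's centre, 96.5 mm above the table (a like hook faces it on the -y side). The hook: a stop post and from it, anticlockwise seen from above, a 36 mm tab over the lid's ear; top 103 mm above the table
Things that resemble listed ones, but are neither listed nor needed, are in the scene too. What is shaped like the fluted_a but blue is not meant.

How it is judged:
By the outcome, as a careful person would: the job done as asked, in the order asked, and still so for the second after the job is handed in, with the robot touching nothing.
Of plain_a, plain_b, fluted_a, fluted_b only 2 to 4 are there at a start; the rules pass over those that are not, and their reading is None.
At some moment in a run one of plain_a, plain_b, fluted_a, fluted_b may be knocked a few centimetres aside while the robot is not near it.
Once in a run the grip may slacken for a moment while it holds something.
It also fails if it takes over 210 s, if anything falls off the work surface, if the arm or the gripper's body presses on something with over 40 N, if the wrist force passes 120 N, or if a joint passes its speed limit or range.

## Working session

There is one attempt and no reset: what is moved stays moved. The work goes in short steps, each a Python script; the robot and the scene stay as the last script left them, time stands still between calls to the robot, and variables do not carry over. Pictures are saved under pics/ and viewed, at most 14 in all, crops included, and the job is handed in when it is done.

```bash
ls; mkdir -p pics
python3 - <<'E'
from cell import r, optics
import cv2, numpy as np, pickle
d={}
for n in("scene","side"):
    i=optics.get_image(n); d[n]=i
    cv2.imwrite(f"pics/{n}0.png",cv2.resize(i["pixels"][:,:,::-1],(800,600),interpolation=cv2.INTER_CUBIC))
    print(n,i["fx"],i["fy"],i["cx"],i["cy"]);print(np.round(np.linalg.inv(i["camera_from_world"]),3))
pickle.dump(d,open("d0.pkl","wb"))
print(r.finger_overhang,r.current_t(),r.current_tool_pos(),r.current_ee_rot())
E
```

```text
pics
scene 402.3198625360316 402.3198625360316 257.2038746860306 193.65098957869202
[[ 0.498 -0.66   0.563 -0.017]
 [-0.867 -0.381  0.321 -0.346]
 [ 0.002 -0.648 -0.762  0.973]
 [ 0.     0.     0.     1.   ]]
side 444.92787927034556 444.92787927034556 259.2215724906194 188.51765413757255
[[-1.    -0.008  0.002  0.626]
 [-0.006  0.559 -0.829  1.28 ]
 [ 0.006 -0.829 -0.559  0.933]
 [ 0.     0.     0.     1.   ]]
0.022 0.1 [0.13318206 0.53334981 0.25281667] [ 1.22084147e-01  9.92519613e-01 -5.17358221e-04 -1.09205854e-04]
```

View pics/scene0.png

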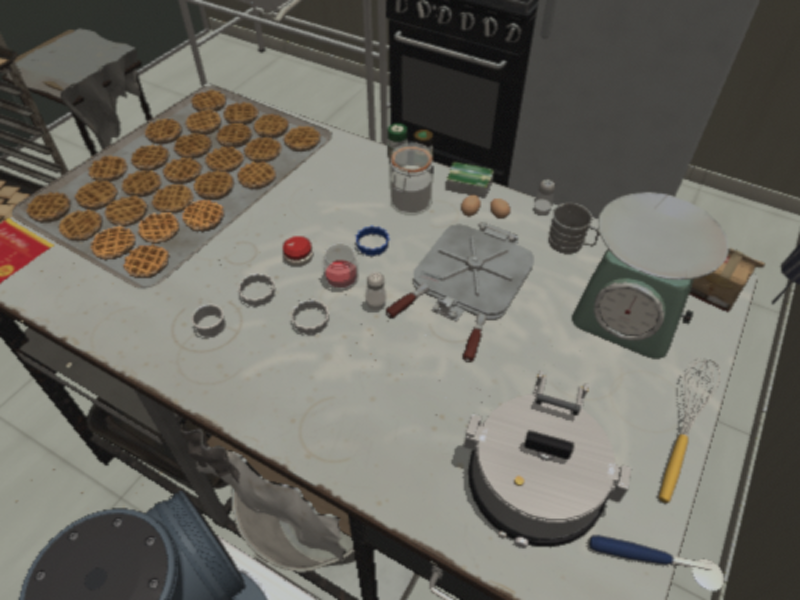

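View pics/side0.png

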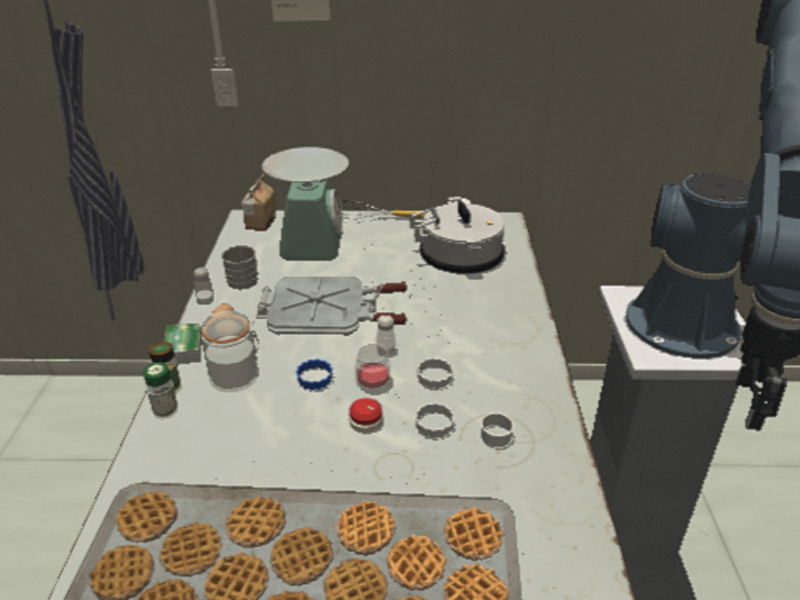

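Rings in the scene view (800×600): a plain one at (208,320), light fluted ones at (257,290) and (310,317). The blue ring at (372,241) is excluded. The pot is at (545,465), with its clamp bar at (558,403) and hooks at (475,430) and (620,478). Next I'll measure these from depth.

```bash
cat > h.py <<'E'
import numpy as np, cv2
def cloud(i):
    h,w=i["depth"].shape; v,u=np.mgrid[:h,:w]; z=i["depth"].astype(float)
    P=np.stack([(u-i["cx"])/i["fx"]*z,(v-i["cy"])/i["fy"]*z,z,np.ones_like(z)],-1)
    return (P@np.linalg.inv(i["camera_from_world"]).T)[...,:3]
def circ(p):
    A=np.c_[2*p[:,:2],np.ones(len(p))]; s=np.linalg.lstsq(A,(p[:,:2]**2).sum(1),rcond=None)[0]
    return s[:2],np.sqrt(s[2]+s[:2]@s[:2])
E
python3 - <<'E'
import pickle; from h import *
d=pickle.load(open("d0.pkl","rb"))
for n in d:
    i=d[n];C=cloud(i);z=C[...,2]
    m=((z>.010)&(z<.12)&(i["depth"]>0)).astype(np.uint8)
    k,l,s,c=cv2.connectedComponentsWithStats(m,connectivity=8)
    print(n)
    for j in range(1,k):
        if s[j,4]<40: continue
        p=C[l==j]; mn=p.min(0);mx=p.max(0)
        if mx[0]-mn[0]>.5: continue
        t=p[p[:,2]>mx[2]-.008]
        print(np.round(c[j]*1.5625),s[j,4],"ctr",np.round((mn+mx)/2,3),"size",np.round(mx-mn,3),np.round(np.percentile(p[:,2],98),3),"circ",circ(t) if len(t)>5 else"")
S=d["scene"];C=cloud(S)
for (u,v) in [(208,320),(257,290),(310,317),(372,241),(545,500),(558,403),(475,430),(620,478),(550,445)]:
    print(u,v,np.round(C[int(v/1.5625),int(u/1.5625)],3))
np.set_printoptions(suppress=True)
p=C.reshape(-1,3); q=p[(abs(p[:,2]-.094)<.004)&(p[:,1]<.1)&(p[:,0]<.8)]
for n in d:
    p=cloud(d[n]).reshape(-1,3); c0=np.array(C[int(465/1.5625),545*2//3-12][:2]) if 0 else C[int(500/1.5625),int(545/1.5625)][:2]
    near=p[np.linalg.norm(p[:,:2]-c0,axis=1)<.25]
    q=near[abs(near[:,2]-.094)<.004]
    print(n,"plate",len(q),np.median(q,0),q.min(0),q.max(0))
    c,rad=cv2.minEnclosingCircle(q[:,:2].astype(np.float32)); print(c,rad)
    q=near[(near[:,2]>.118)]; print("knob",len(q),q.min(0),q.max(0),cv2.minAreaRect(q[:,:2].astype(np.float32)))
E
```

```text
scene
[647.  26.] 2799 ctr [ 2.059 -0.011  0.065] size [0.237 0.618 0.11 ] 0.117 circ (array([ 1.9606591 , -0.13004493]), np.float64(0.11535054774498506))
[396. 137.] 199 ctr [1.027 0.277 0.066] size [0.161 0.087 0.108] 0.112 circ 
[424. 138.] 115 ctr [1.094 0.233 0.089] size [0.044 0.045 0.048] 0.11 circ (array([1.09539259, 0.2327077 ]), np.float64(0.015414370523376667))
[411. 191.] 706 ctr [0.972 0.195 0.065] size [0.109 0.095 0.11 ] 0.119 circ (array([0.97344296, 0.20024042]), np.float64(0.04397635790720447))
[469. 184.] 640 ctr [1.064 0.102 0.03 ] size [0.157 0.12  0.041] 0.044 circ (array([1.04886735, 0.11012618]), np.float64(0.06212826718383671))
[544. 197.] 222 ctr [ 1.095 -0.077  0.052] size [0.033 0.041 0.085] 0.091 circ (array([ 1.09741653, -0.07819446]), np.float64(0.008806257288084728))
[500. 208.] 136 ctr [1.033e+00 1.000e-03 2.900e-02] size [0.037 0.048 0.033] 0.045 circ (array([1.0372736 , 0.00262396]), np.float64(0.012397339094096986))
[570. 227.] 739 ctr [ 1.031 -0.172  0.048] size [0.085 0.105 0.076] 0.083 circ (array([ 1.03141913, -0.16047378]), np.float64(0.039333
[... 5577 characters left out ...]
34644 -0.43783226  0.09001035] [ 0.61005686 -0.19773352  0.09799766]
(0.4898964762687683, -0.3143974840641022) 0.12385355681180954
knob 447 [ 0.46543867 -0.3488549   0.11802356] [ 0.57653241 -0.26579375  0.13674486] ((0.5224030613899231, -0.306402325630188), (0.10387308150529861, 0.07005070894956589), 11.0784273147583)
side plate 679 [ 0.48336603 -0.2906615   0.09209817] [ 0.38073994 -0.43430938  0.09000563] [ 0.61980011 -0.18144911  0.09786914]
(0.4968300759792328, -0.3078494071960449) 0.1276397854089737
knob 86 [ 0.46747765 -0.34408546  0.11801208] [ 0.57998512 -0.25161319  0.13159515] ((0.5248006582260132, -0.2990611791610718), (0.1054571270942688, 0.07696504145860672), 10.50108528137207)
```

```bash
cat >> h.py <<'E'
def quat(psi):
    f=(psi+np.pi/2)/2; return [np.cos(f),np.sin(f),0,0]
def R(q):
    from scipy.spatial.transform import Rotation as T; return T.from_quat(q).as_matrix()
def wrist_look(name=None):
    """-> image, fn(depth-point cloud in world)"""
    from cell import r,optics
    p=np.array(r.current_tool_pos());q=r.current_ee_rot(); i=optics.get_image("wrist")
    h,w=i["depth"].shape; v,u=np.mgrid[:h,:w]; a=(u-i["cx"])/i["fx"]; b=(v-i["cy"])/i["fy"]
    th=np.hypot(a,b)+1e-9; k=np.tan(np.minimum(th,1.5))/th; z=i["depth"].astype(float)
    P=np.stack([a*k*z,b*k*z,z,np.ones_like(z)],-1)@i["mount"].T
    W=P[...,:3]@R(q).T+p; W[z<=0]=np.nan
    if name: cv2.imwrite(name,cv2.resize(i["pixels"][:,:,::-1],(800,600),interpolation=cv2.INTER_CUBIC))
    return i,W
E
python3 - <<'E'
from h import *; from cell import r; import pickle
r.move_to([0.44,-0.325,0.36],quat(0.19)); print(r.current_t(),r.current_q())
i,W=wrist_look("pics/w1.png"); print(i["mount"],i["fx"],i["cx"],i["cy"]); pickle.dump((i,W),open("w1.pkl","wb"))
E
```

```text
3.3083 [-7.20268921e-01  2.57524433e-01  1.51377847e+00  8.33570984e-05
  1.37035081e+00 -9.11231866e-01]
[[-2.59484936e-04 -9.54821590e-01 -2.97179514e-01  7.65230088e-02]
 [ 9.99999687e-01 -4.70079266e-04  6.37180453e-04 -5.97931756e-04]
 [-7.48091581e-04 -2.97179255e-01  9.54821413e-01 -1.20936238e-01]
 [ 0.00000000e+00  0.00000000e+00  0.00000000e+00  1.00000000e+00]] 297.3186396354542 255.72358000458462 187.80430447455035
```

View pics/w1.png

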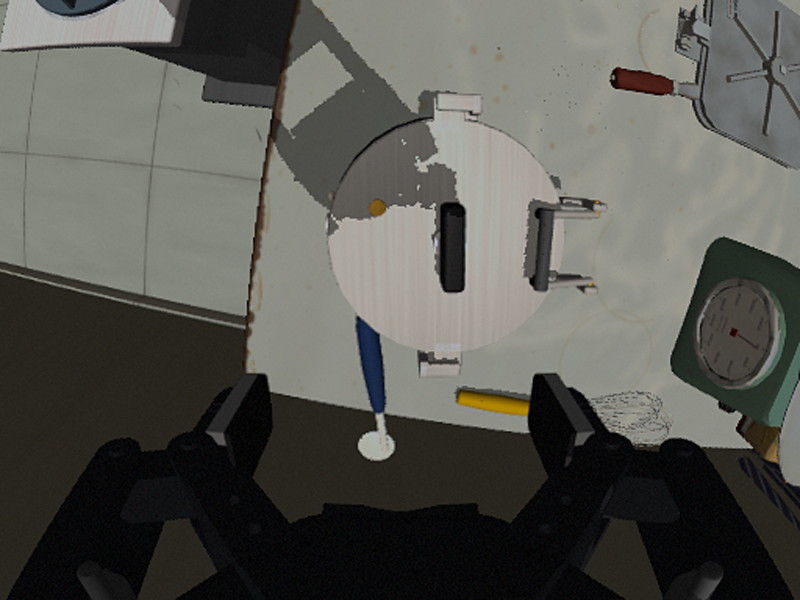

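Wrist view: knob (452,248), clamp bar (543,250), hooks (460,103) and (440,362). The table's front edge runs near column 265.

Run:
```python
from h import *; import pickle
np.set_printoptions(precision=4,suppress=True)
i,W=pickle.load(open("w1.pkl","rb")); s=1.5625
def blob(x0,x1,y0,y1,z0,z1,dark=None):
    sl=np.s_[int(y0/s):int(y1/s),int(x0/s):int(x1/s)]
    p=W[sl].reshape(-1,3); c=i["pixels"][sl].reshape(-1,3).max(1); m=(p[:,2]>z0)&(p[:,2]<z1)
    if dark: m&=c<dark
    p=p[m]; return p
for n,a in dict(knob=(430,475,190,300,.118,.15,90),bar=(528,556,205,295,.098,.15,110),hook1=(425,490,85,130,.098,.115),hook2=(410,470,340,382,.098,.115)).items():
    p=blob(*a); t=cv2.minAreaRect(p[:,:2].astype(np.float32)); print(n,len(p),"med",np.median(p,0),"mid",(p.min(0)+p.max(0))/2,"zrange",p[:,2].min(),p[:,2].max(),t)
p=blob(300,600,80,400,.088,.098); print("lid",cv2.minEnclosingCircle(p[:,:2].astype(np.float32)),np.median(p[:,2]))
q=p; c=np.array([.478,-.315])
# lid rim: outermost point per angular bin
for _ in range(3):
    d=q[:,:2]-c; a=np.arctan2(d[:,1],d[:,0]); rr=np.hypot(*d.T); b=(a/0.1).astype(int); e=np.array([q[b==k][np.argmax(rr[b==k])] for k in np.unique(b)])
    e=e[(np.hypot(*(e[:,:2]-c).T)<.109)&(np.hypot(*(e[:,:2]-c).T)>.098)]; c,ra=circ(e)
print("rim fit",c,ra,len(e))
for px in [(272,150),(258,300),(250,370)]: print(px,W[int(px[1]/s),int(px[0]/s)])
```

```text
knob 863 med [ 0.4789 -0.312   0.1318] mid [ 0.48   -0.3129  0.1263] zrange 0.1181045711495583 0.13442297155529664 ((0.479909211397171, -0.31288599967956543), (0.018123503774404526, 0.06893527507781982), 12.037943840026855)
bar 520 med [ 0.5533 -0.2993  0.1254] mid [ 0.5572 -0.3004  0.119 ] zrange 0.10936097498528002 0.12858309689098946 ((0.5563645958900452, -0.29990828037261963), (0.019013922661542892, 0.06707947701215744), 12.527990341186523)
hook1 321 med [ 0.4647 -0.1985  0.1027] mid [ 0.4647 -0.1979  0.1017] zrange 0.09829116458868808 0.10513670608434944 ((0.4646960496902466, -0.19855183362960815), (0.036505233496427536, 0.015653762966394424), 6.5276312828063965)
hook2 266 med [ 0.4951 -0.4289  0.1027] mid [ 0.4962 -0.4297  0.1013] zrange 0.09803394023222556 0.10465985692345192 ((0.496259480714798, -0.42931506037712097), (0.03643494099378586, 0.016957348212599754), 8.259003639221191)
lid ((0.486489474773407, -0.31152018904685974), 0.12169955670833588) 0.09429470730767253
rim fit [ 0.4799 -0.3133] 0.10362522560990607 54
(272, 150) [ 0.2939 -0.2675  0.0021]
(258, 300) [ 0.2998 -0.4329  0.0032]
(250, 370) [ 0.2967 -0.5217  0.002 ]
```

```bash
cat >> h.py <<'E'
POT=np.array([0.480,-0.313]); YAW=0.206
def pot(x,y,z): c,s=np.cos(YAW),np.sin(YAW); return [POT[0]+c*x-s*y,POT[1]+s*x+c*y,z]
def bar(th): f=th+.109; return .128-.0553*np.cos(f), .102+.0553*np.sin(f)
E
python3 - <<'E'
from h import *; from cell import r
x,z=bar(.273); q=quat(YAW)
r.move_to(pot(x,0,z+.08),q); r.set_gripper(.45,30)
r.move_linear(pot(x,0,z+.011)); r.set_gripper(0.0,30); print(r.current_opening()*85,r.current_contact_force(),r.current_t())
for th in np.linspace(.273,1.93,9)[1:]:
    x,z=bar(th); r.move_linear(pot(x,0,z+.011),vel=.15)
    print(round(th,2),r.current_opening()*85,np.round(r.current_contact_force(),1))
r.set_gripper(.4); r.move_linear(pot(x,0,z+.09),vel=.2)
r.move_to([0.44,-0.325,0.36],q)
i,W=wrist_look("pics/w2.png"); print(r.current_t())
m=(W[...,2]>.115)&(np.hypot(W[...,0]-POT[0],W[...,1]-POT[1])<.2)&(i["pixels"].max(-1)<90)
p=(W[m][:,:2]-POT)@np.array([[np.cos(YAW),-np.sin(YAW)],[np.sin(YAW),np.cos(YAW)]])
b=W[m][p[:,0]>.05]; print(len(b),p[p[:,0]>.05].mean(0),b[:,2].max() if len(b) else 0)
E
```

```text
10.546677170650856 [-4.27020815 -1.11425551  4.44364801] 5.65
0.48 10.88910528952682 [-11.9  -4.1   7.6]
0.69 10.453049771462085 [-22.4  -3.8  19.5]
0.89 10.587238872513758 [-30.6  -2.   32.5]
1.1 10.736952163126311 [-12.9  -1.6  25.2]
1.31 10.560195446328962 [-2.  -1.8 16.3]
1.52 10.420215087743653 [ 0.8 -3.4 10.4]
1.72 10.306314414768774 [ 2.5 -4.6  6.1]
1.93 10.273058469688435 [ 3.7 -5.4  2.9]
9.5
697 [ 0.14749468 -0.00401071] 0.16106558445418148
```

View pics/w2.png

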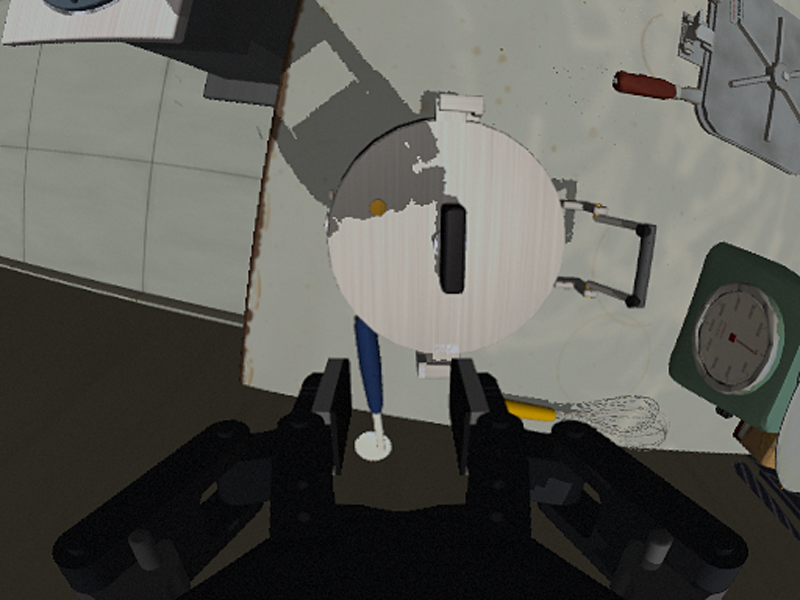

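Clamp is laid back, with the bar now at (645,265), about 1.8 rad. Next: turn and lift the lid.

Run:
```python
from h import *; from cell import r
f=lambda:(round(r.current_t(),1),round(r.current_opening()*85,1),np.round(r.current_contact_force(),1),np.round(r.current_torque(),2))
r.set_gripper(.5,80)
r.move_to(pot(0,0,.18),quat(YAW)); r.move_linear(pot(0,0,.120)); r.set_gripper(0,80); print(f())
for a in(.25,.5,.75): r.move_to(pot(0,0,.120),quat(YAW+a)); print(a,f())
r.move_linear(pot(0,0,.125),vel=.03); print(f())
r.move_linear(pot(0,0,.24),vel=.15); print(f())
r.move_to([.43,0,.16],quat(YAW+.75)); print(f())
i,W=wrist_look("pics/w3.png")
```

```text
(11.4, 22.0, array([-2.1,  1.5, 10.4]), array([0.19, 0.5 , 0.03]))
0.25 (11.8, 22.1, array([ 0. , -0.2,  7.9]), array([ 0.05,  0.09, -0.27]))
0.5 (12.1, 21.8, array([ 0.3, -0.2,  7.1]), array([-0.01, -0.08, -0.36]))
0.75 (12.5, 22.5, array([ 0.9, -0.2,  7.6]), array([ 0.01, -0.02, -0.3 ]))
(12.8, 21.9, array([-0.4,  0. , -4.2]), array([ 0.03, -0.03,  0.03]))
(13.7, 21.9, array([-0.2, -0.1, -4.2]), array([ 0.03, -0.04,  0.01]))
(14.9, 21.4, array([ 0.4, -0.6, -3.8]), array([-0.06,  0.01, -0.03]))
```

View pics/w3.png

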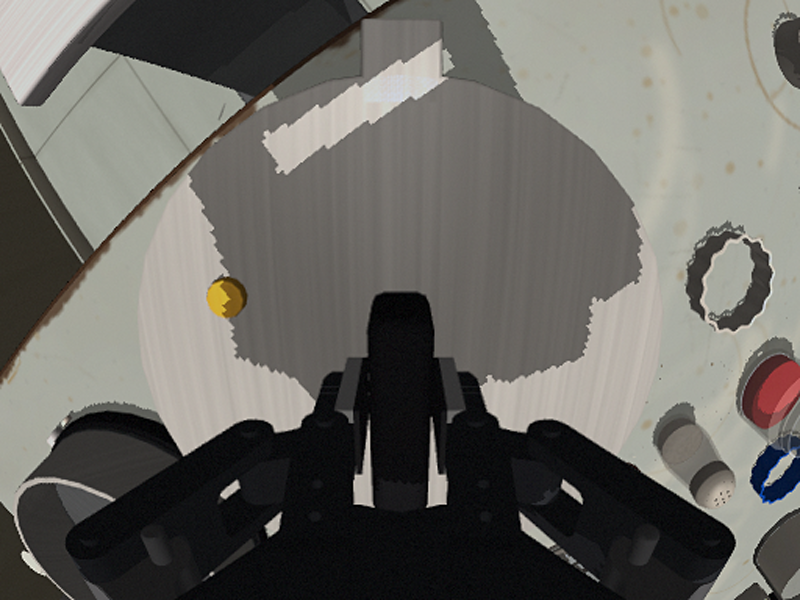

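Lid is held level and centred, with the knob at (400,400). A fluted ring is visible at (730,283). I'll set the lid down and look over the rings.

```bash
cat >> h.py <<'E'
def rings(W,zt):
    """components of low things in a wrist cloud"""
    z=W[...,2]; m=((z>.010)&(z<.06)).astype(np.uint8)
    k,l,s,c=cv2.connectedComponentsWithStats(m,connectivity=8); out=[]
    for j in range(1,k):
        if s[j,4]<80: continue
        p=W[l==j]; top=np.percentile(p[:,2],97); t=p[p[:,2]>top-.006]
        cc,rad=cv2.minEnclosingCircle(t[:,:2].astype(np.float32)); out.append((c[j]*1.5625,np.array(cc),rad,top))
    return out
E
python3 - <<'E'
from h import *; from cell import r
np.set_printoptions(precision=4,suppress=True)
q=quat(YAW+.75)
r.move_linear([.43,0,.06],vel=.12); r.move_linear([.43,0,.0395],vel=.03); print(r.current_contact_force())
r.set_gripper(.5); print(r.current_tool_pos(),r.current_ee_rot()); r.move_linear([.43,0,.12])
r.move_to([.46,.25,.40],quat(0.6)); i,W=wrist_look("pics/w4.png"); print(r.current_t())
for o in rings(W,0): print(*o)
E
```

```text
[-5.8166  0.7051 16.6765]
[ 0.4302 -0.      0.0394] [0.3026 0.9531 0.     0.0001]
19.2833
[657.7889 144.6451] [0.7537 0.523 ] 0.3060263395309448 0.019855944202353166
[607.5422  27.1167] [0.5186 0.5815] 0.04543466120958328 0.02928912846110113
[730.7646  71.6008] [0.6899 0.6727] 0.1429196000099182 0.03346863044237712
[680.1456  43.96  ] [0.6064 0.6351] 0.04501863569021225 0.028559897709863558
[785.6183  90.12  ] [0.7838 0.7285] 0.04363616183400154 0.0301788279720327
[767.1799 146.5889] [0.8044 0.6284] 0.07038849592208862 0.03202360284122491
[462.7946 138.9994] [0.4584 0.3592] 0.03098204731941223 0.035513726614378245
[ 54.0576 193.9479] [0.0428 0.0264] 0.09073503315448761 0.056583244311117165
[771.6375 216.4463] [0.8756 0.561 ] 0.05928949639201164 0.029682050285564015
[528.719  223.3428] [0.5713 0.3322] 0.03764481842517853 0.027555164585942815
[600.456  290.0751] [0.6988 0.3236] 0.027351778000593185 0.04463129491779383
[451.9427 317.7264] [0.5664 0.1965] 0.03783704712986946 0.027126613712878413
[261.3916 355.5547] [0.4289 0.0001] 0.03520430624485016 0.049540112296573076
[531.1384 352.2268] [0.6913 0.207 ] 0.036287810653448105 0.05937078741672141
[547.6795 378.7756] [0.7095 0.2009] 0.027573756873607635 0.05195476841949878
[598.953  400.9194] [0.8096 0.2044] 0.03761230409145355 0.027199573112415647
[737.2462 430.6859] [1.0783 0.2991] 0.02389688417315483 0.05837966993950101
[661.1769 438.891 ] [0.9499 0.2207] 0.03854609280824661 0.058470387203305
[446.6513 474.6524] [0.6597 0.0146] 0.05655397102236748 0.05630144710746838
[719.5497 458.6491] [1.0803 0.2477] 0.012932994402945042 0.05951279669609083
[253.2197 516.6193] [ 0.5208 -0.2192] 0.02540377341210842 0.05874493899461037
[553.7822 529.8313] [0.8949 0.0136] 0.07159577310085297 0.04707551404537204
[ 27.8452 564.3517] [ 0.1794 -0.8479] 0.09634695202112198 0.05857454472827781
[220.697  555.2185] [ 0.5    -0.4093] 0.014258431270718575 0.05517599825698976
```

View pics/w4.png

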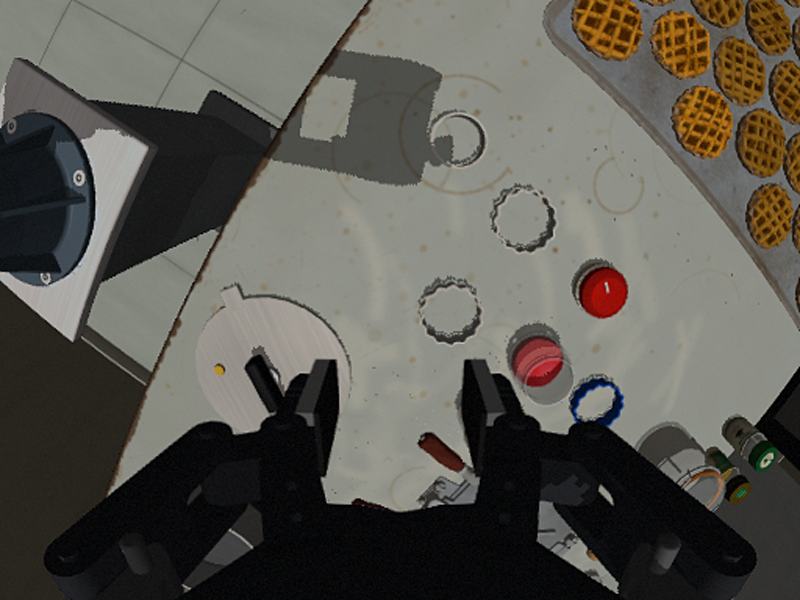

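Confirmed: plain ring at (458,138), light fluted rings at (523,218) and (450,310). The blue one at (597,400) is left out. No fourth cutter is visible. Load them one by one, with a close look before each.

```bash
cat > load.py <<'E'
from h import *; from cell import r
import sys
np.set_printoptions(precision=4,suppress=True)
def load(c,Rw,Ro,psi_place,d):
    c=np.array(c); psi=np.arctan2(c[1],c[0]); u=lambda a:np.array([np.cos(a),np.sin(a)])
    r.set_gripper(.36,60)
    g=c-Rw*u(psi); r.move_to([*g,.20],quat(psi)); i,W=wrist_look()
    cand=[o for o in rings(W,0) if abs(o[2]-Ro)<.005 and o[3]<.04 and np.linalg.norm(o[1]-c)<.09]
    cand.sort(key=lambda o:np.linalg.norm(o[1]-c)); print([(o[1],o[2],o[3]) for o in cand])
    if cand: c=cand[0][1]; psi=np.arctan2(c[1],c[0])
    g=c-Rw*u(psi); r.move_to([*g,.10],quat(psi)); r.move_linear([*g,.026],vel=.12); print("down",r.current_contact_force())
    r.set_gripper(0,60); print("grip",r.current_opening()*85)
    r.move_linear([*g,.22],vel=.2); print("lift",r.current_opening()*85)
    if r.current_opening()*85<2: print("LOST"); return
    t=POT+(d-Rw)*u(psi_place); r.move_to([*t,.20],quat(psi_place)); print("over",r.current_opening()*85)
    if r.current_opening()*85<2: print("LOST"); return
    r.move_linear([*t,.075],vel=.15); r.move_linear([*t,.052],vel=.05); print("set",r.current_opening()*85,r.current_contact_force())
    r.set_gripper(.25); r.move_linear([*t,.20],vel=.2); print("t",r.current_t())
E
python3 - <<'E'
from load import *
load([.4585,.3595],.0265,.030,-.58,.062)
E
```

```text
[(array([0.4581, 0.3594]), 0.030632557347416878, np.float64(0.0351534543494122))]
down [0.5601 0.2325 0.84  ]
grip 3.865219989876875
lift 4.181004352416444
over 4.221135930895927
set 4.459851413110763 [0.0126 0.0164 0.6117]
t 28.4333
```

Run:
```python
from load import *
load([.5665,.197],.034,.0375,-.58+2.094,.056)
load([.5715,.3325],.034,.0375,-.58-2.094,.056)
r.move_to([0.44,-0.325,0.36],quat(.2)); i,W=wrist_look("pics/w5.png"); print(r.current_t())
```

```text
[(array([0.5663, 0.1963]), 0.03771167993545532, np.float64(0.027116359780252418))]
down [ 1.1515 -0.3659 -0.2093]
grip 4.605573048285686
lift 4.690614130232975
over 4.589152958536262
set 4.495846053931421 [-0.0299 -0.4153 -0.6502]
t 37.9333
[(array([0.5706, 0.3319]), 0.037596046924591064, np.float64(0.027229976510175065))]
down [ 1.0568  0.3244 -0.1453]
grip 3.8788048207327885
lift 3.818353641171254
over 3.7719572783014015
set 3.796671773694934 [ 0.4718 -0.0109  0.04  ]
t 48.2333
50.7417
```

View pics/w5.png

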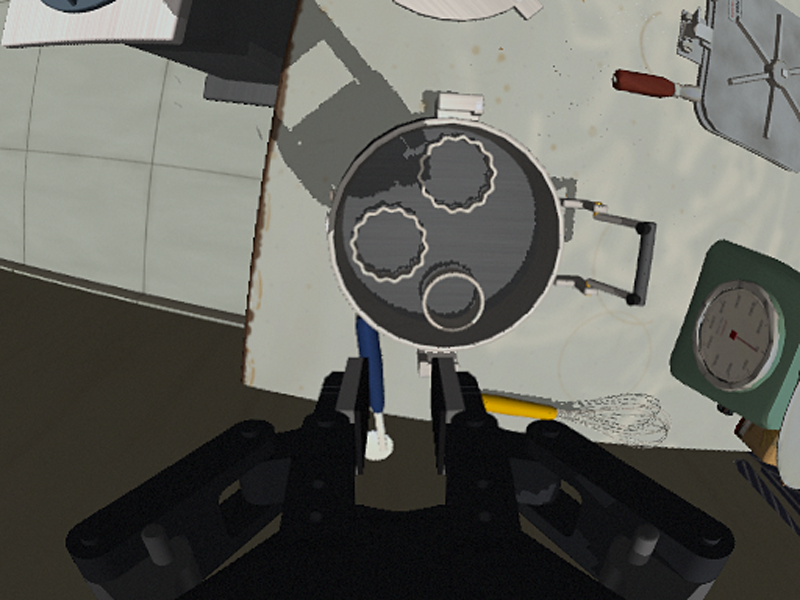

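All three cutters stand flat in the pot: fluted at (457,173) and (389,243), plain at (453,301). I'll refine the pot centre from the rim, then refit the lid.

Run:
```python
from h import *; from cell import r
np.set_printoptions(precision=4,suppress=True)
i,W=wrist_look(); p=W[(abs(W[...,2]-.088)<.004)]; d=np.hypot(*(p[:,:2]-POT).T); p=p[(d>.096)&(d<.109)]
a=np.arctan2(*(p[:,:2]-POT).T[::-1]); b=(a/.15).astype(int)
e=np.array([p[b==k][:,:2].mean(0) for k in np.unique(b)]); print("rim",circ(e),len(e))
# lid knob
r.set_gripper(.5,80); q=quat(YAW+.75)
r.move_to([.40,0,.25],q); i,W=wrist_look(); z=W[...,2]
m=(z>.035)&(z<.06)&(np.hypot(W[...,0]-.43,W[...,1])<.06); k=W[m]; print("knob",len(k),cv2.minAreaRect(k[:,:2].astype(np.float32)))
```

```text
rim (array([ 0.4801, -0.3134]), np.float64(0.10182991363092292)) 41
knob 946 ((0.42866507172584534, 0.0009672585874795914), (0.017948199063539505, 0.06828086078166962), 54.93921661376953)
```

Run:
```python
from h import *; from cell import r
np.set_printoptions(precision=2,suppress=True)
f=lambda n:print(n,round(r.current_t(),1),round(r.current_opening()*85,1),np.array(r.current_contact_force()),np.array(r.current_torque()))
q=quat(YAW+.75); c=[.43,0.0004]
r.move_to([*c,.12],q); r.move_linear([*c,.0395],vel=.1); r.set_gripper(0,100); f("grip")
r.move_linear([*c,.20],vel=.15); f("lift")
r.move_to(pot(0,0,.20),q); f("over")
i,W=wrist_look("pics/w6.png"); z=W[...,2]
m=(z>.158)&(z<.182)&(np.hypot(W[...,0]-POT[0],W[...,1]-POT[1])<.13); print(np.median(z[m]),m.sum(),cv2.minEnclosingCircle(W[m][:,:2].astype(np.float32)))
r.move_linear(pot(0,0,.135),vel=.12); f("near")
for h in (.129,.125,.122,.120):
    r.move_linear(pot(0,0,h),vel=.03); f(h)
    if abs(r.current_contact_force()[2])>25: break
```

```text
grip 54.4 20.4 [-4.43 -2.06 19.1 ] [-0.22  0.86  0.05]
lift 55.6 16.5 [ 0.22 -0.32 -5.1 ] [ 0.04 -0.03  0.01]
over 56.8 16.0 [ 0.87  0.35 -4.46] [0.04 0.05 0.05]
0.16913109571223173 60196 ((0.4726680517196655, -0.30443644523620605), 0.11218103766441345)
near 57.6 16.8 [ 1.04  0.21 -3.97] [ 0.02  0.01 -0.02]
0.129 57.9 16.2 [-0.44  0.25 -4.34] [-0.03  0.04 -0.05]
0.125 58.2 16.5 [ 1.84 -0.24 -3.15] [-0.12 -0.05  0.08]
0.122 58.5 16.4 [-11.31   8.15  31.34] [1.09 1.95 0.02]
```

Run:
```python
from h import *; from cell import r
np.set_printoptions(precision=4,suppress=True)
i,W=wrist_look("pics/w7.png"); z=W[...,2]
c=np.hypot(W[...,0]-POT[0],W[...,1]-POT[1])
m=(z>.08)&(z<.11)&(c<.1); P=W[m]; s=np.linalg.lstsq(np.c_[P[:,:2]-POT,np.ones(len(P))],P[:,2],rcond=None)[0]; print("plane",s,len(P))
```

```text
plane [ 0.0004 -0.0007  0.0944] 55483
```

View pics/w7.png

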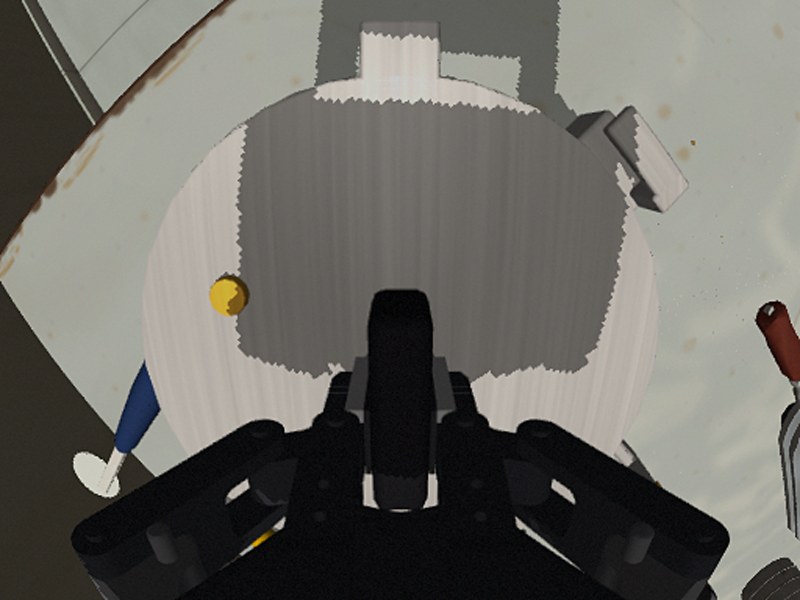

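The lid is seated level, plate at 94.4 mm. Its ear is at (400,50) and the hook at (650,160). I'll regrip to relax the arm, then turn clockwise to the stop.

Run:
```python
from h import *; from cell import r
np.set_printoptions(precision=3,suppress=True)
f=lambda n:print(n,round(r.current_t(),1),round(r.current_opening()*85,1),np.array(r.current_contact_force()),np.array(r.current_torque()))
r.set_gripper(.4); r.move_linear(pot(0,0,.121)); r.set_gripper(0,80); f("grip")
for a in (.5,.3,.15,.06,.02,-.01,-.04,-.07,-.1):
    r.move_to(pot(0,0,.121),quat(YAW+a)); f(a)
    if abs(r.current_torque()[2])>1.5: break
r.set_gripper(.4); r.move_linear(pot(0,0,.20)); r.move_to([0.44,-0.325,0.36],quat(YAW))
i,W=wrist_look("pics/w8.png"); z=W[...,2]; C=np.hypot(W[...,0]-POT[0],W[...,1]-POT[1])
m=(z>.118)&(z<.15)&(C<.05); print("knob",cv2.minAreaRect(W[m][:,:2].astype(np.float32)))
```

```text
grip 59.4 22.3 [-2.064  1.58   5.218] [ 0.173  0.298 -0.038]
0.5 59.7 22.4 [-0.224 -0.881  5.494] [-0.013  0.119  0.016]
0.3 60.0 22.5 [ 0.535 -0.903  6.904] [-0.068  0.087  0.099]
0.15 60.3 22.6 [-0.18   0.282  5.166] [-0.031  0.133  0.148]
0.06 60.5 22.4 [-1.403 -0.68   6.049] [-0.06   0.101  0.228]
0.02 60.8 22.4 [-0.146 -0.791  4.485] [-0.043  0.009  0.295]
-0.01 61.0 22.4 [-0.326 -0.049  3.94 ] [-0.058  0.014  0.35 ]
-0.04 61.3 22.5 [ 0.339 -1.052  4.643] [-0.004  0.011  0.363]
-0.07 61.5 22.2 [-0.789 -0.745  4.862] [-0.006 -0.006  0.323]
-0.1 61.8 22.1 [ 0.522 -0.756  6.914] [-0.088 -0.16   0.691]
knob ((0.48004022240638733, -0.3140626549720764), (0.01839520037174225, 0.06999339908361435), 9.21767807006836)
```

View pics/w8.png

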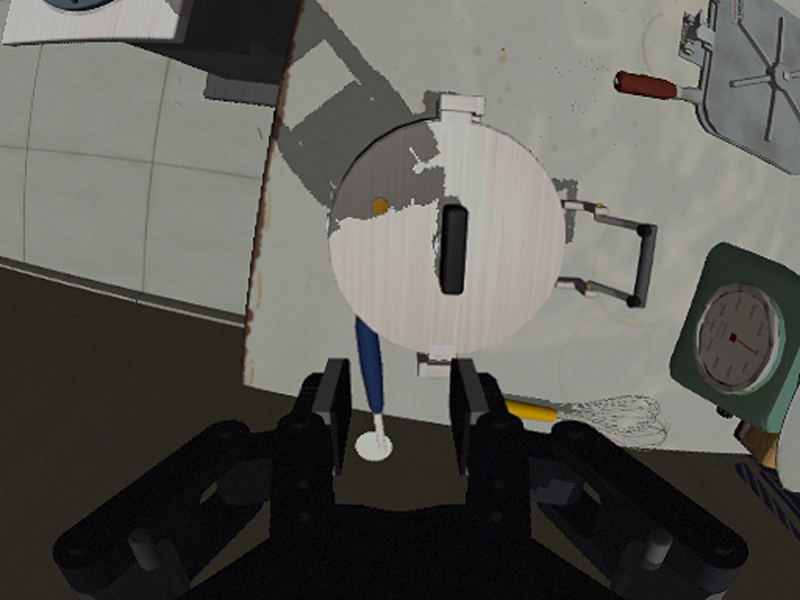

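The lid is nearly aligned, with the ear under the hook tabs at (460,105). Torque had only begun to rise, so I'll push on until the stop is clear.

Run:
```python
from h import *; from cell import r
np.set_printoptions(precision=3,suppress=True)
q=quat(YAW-.045); r.move_to(pot(0,0,.18),q); r.move_linear(pot(0,0,.121)); r.set_gripper(0,80)
for a in (-.06,-.08,-.10,-.12,-.14,-.16):
    r.move_to(pot(0,0,.121),quat(YAW+a)); t=r.current_torque()[2]; print(a,round(t,2))
    if t>2: break
r.set_gripper(.4); r.move_linear(pot(0,0,.20)); r.move_to([0.44,-0.325,0.36],quat(YAW))
i,W=wrist_look("pics/w9.png"); z=W[...,2]; C=np.hypot(W[...,0]-POT[0],W[...,1]-POT[1])
m=(z>.118)&(z<.15)&(C<.05); print("knob",cv2.minAreaRect(W[m][:,:2].astype(np.float32)),r.current_t())
m=(z>.1)&(z<.115)&(C>.1)&(C<.135)
l=W[m][:,:2]-POT; A=np.degrees(np.arctan2(l[:,1],l[:,0])); 
for s in(1,-1): a=A[A*s>45]; print("hook ang",np.percentile(a,[1,99]),len(a))
m=(z>.12)&(i["pixels"].max(-1)<90)&(C>.1)&(C<.2); l=W[m]; print("bar",cv2.minAreaRect(l[:,:2].astype(np.float32)),l[:,2].max(),np.percentile(l[:,2],90))
```

```text
-0.06 0.9
-0.08 1.91
-0.1 1.91
-0.12 2.88
knob ((0.48054975271224976, -0.31408971548080444), (0.01834256947040558, 0.06882136315107346), 9.068906784057617) 67.925
hook ang [ 89.115 106.601] 320
hook ang [-90.862 -77.179] 198
bar ((0.5080947875976562, -0.31849294900894165), (0.2677915692329407, 0.06771665066480637), 14.910146713256836) 0.44004541294366345 0.43851111454126446
```

The lid is hard against its stop: the knob did not move at 2.9 N m. Now the clamp.

```bash
sed -i 's/YAW=0.206/YAW=0.18/' h.py
python3 - <<'E'
from h import *; from cell import r
np.set_printoptions(precision=1,suppress=True)
q=quat(YAW); x,z=bar(1.84)
r.move_to(pot(x,0,z+.09),q); r.set_gripper(.5,30)
i,W=wrist_look(); d=W[...,:2]-POT; lx=d@[np.cos(YAW),np.sin(YAW)]; ly=d@[-np.sin(YAW),np.cos(YAW)]
m=(W[...,2]>.135)&(W[...,2]<.175)&(lx>.11)&(lx<.19)&(abs(ly)<.02); print("bar",m.sum(),np.round(np.median(W[m][:,2]),3),lx[m].min().round(4),lx[m].max().round(4),np.median(lx[m]).round(4))
r.move_linear(pot(x,0,z+.012)); r.set_gripper(0,30); print(r.current_opening()*85,np.array(r.current_contact_force()))
if r.current_opening()*85<4: raise SystemExit("missed")
for th in np.linspace(1.84,.08,10)[1:]:
    x,z=bar(th); r.move_linear(pot(x,0,z+.012),vel=.15); print(round(th,2),np.array(r.current_contact_force()))
r.set_gripper(.4); r.move_linear(pot(x,0,z+.06)); r.set_gripper(0)
x,z=bar(0)
for h in (.012,.008,.006,.004,.002,0,-.002,-.004):
    r.move_linear(pot(x,0,z+.006+.022+h),vel=.05); f=r.current_contact_force()[2]; print(h,round(f,1))
    if f>18: break
r.move_linear(pot(x,0,.22)); r.move_to([0.44,-0.325,0.36],q)
i,W=wrist_look("pics/w10.png"); print(r.current_t())
d=W[...,:2]-POT; lx=d@[np.cos(YAW),np.sin(YAW)]; ly=d@[-np.sin(YAW),np.cos(YAW)]
m=(W[...,2]>.102)&(W[...,2]<.15)&(lx>.05)&(lx<.1)&(abs(ly)<.02); np.set_printoptions(precision=4)
print(m.sum(),np.percentile(W[m][:,2],[5,50,95]),np.median(lx[m]))
E
```

```text
bar 796 0.156 0.1477 0.1594 0.1533
10.607723853456399 [3.7 1.2 6.7]
1.64 [2.7 2.3 8.7]
1.45 [-0.4  1.2 10. ]
1.25 [-1.8  0.5  7.6]
1.06 [-2.9 -1.3  5.4]
0.86 [-4.1 -4.7  3.9]
0.67 [ 2.7 -4.8  0.4]
0.47 [ 4.4 -5.6 -2.9]
0.28 [ 4.  -5.7 -0.6]
0.08 [ 4.7 -5.2 -1.2]
0.012 0.8
0.008 0.3
0.006 -0.7
0.004 -0.2
0.002 -0.0
0 1.8
-0.002 17.0
-0.004 30.7
77.5833
269 [0.1089 0.1131 0.115 ] 0.07150882495539251
```

View pics/w10.png

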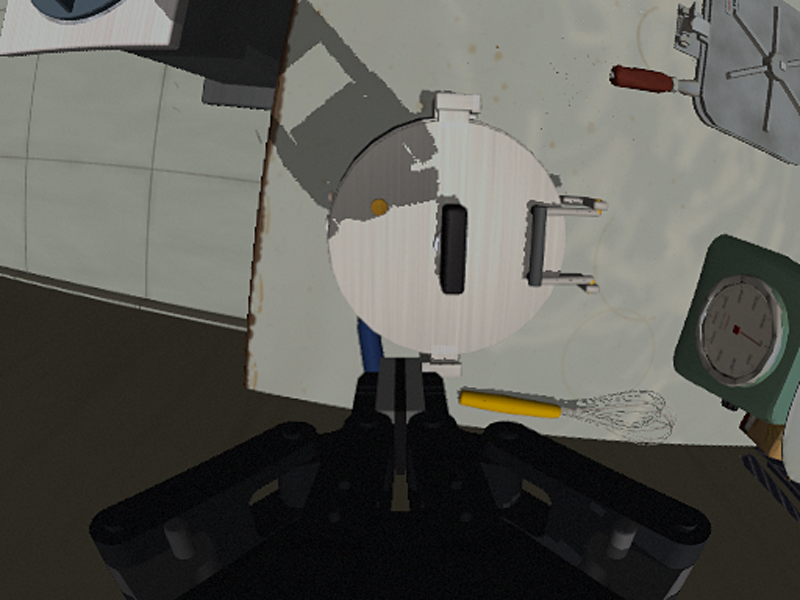

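The clamp is fully down, with the bar at (537,245), its top near 114 mm and a stiff stop felt. One last look at the whole table before handing in.

Run:
```python
from cell import r,optics; import cv2
i=optics.get_image("side"); cv2.imwrite("pics/side9.png",cv2.resize(i["pixels"][:,:,::-1],(800,600),interpolation=cv2.INTER_CUBIC))
```

```text
(no output)
```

View pics/side9.png

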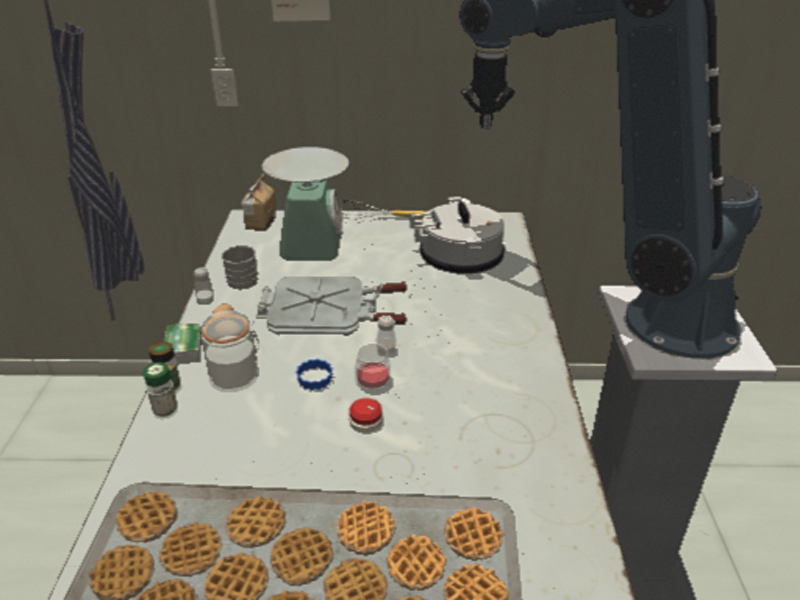

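No steel cutter is left on the table. The blue ring (314,374), jar, timer and shaker stand where they were, and the pot at (462,235) is closed.

```bash
python3 -c "
from cell import r
print(r.hand_in(), r.current_t())"
```

```text
the job is handed in; nothing more can be done
the job is handed in; nothing more can be done
```

The job is handed in: the three steel cutters on the table (one plain, two fluted) are in the steriliser, the lid is on and turned to its stop, the clamp is fully down, and the jar, timer and shaker stand where they were.

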